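# Check the stop button of the classroom disc sander

## Task

Before the model-making class starts, check the disc sander's stop: with the fingertips, push the big mushroom stop button in until it latches, and let go so that it stays in by itself. Then put a fingertip against one of its raised lugs and push it round clockwise (seen from above), until the latch lets go, and take the fingers away so that the button stands fully out and turned back to its rest position. Do not press the small start button, do not turn the dial on the other box, and leave everything else on the table where it is.

Things in the scene. Friction and masses are not known exactly. Their poses are not given: they have to be found in the camera images.
- station: Disc sander's stop station: fixed grey box 128 (x) x 193 (y) x 60 mm tall carrying the big grey mushroom stop button and, near its -y end, a small flat start button. Origin on the table right under the mushroom's axis; the box runs from y = -129 to +64 mm, x = -64 to +64 mm of this frame. Stands left or right, turned up to 0.4 rad
- stop_top (a point): Centre of the flat top of the mushroom head, a disc 90 mm across, 14 mm thick, too wide to grip. 92 mm above the table when out, 85 mm when latched in. Free of lugs within 18 mm of the centre: press there. Two opposite black lugs stand 18 mm tall on the disc, 18 to 42 mm from the axis. This frame turns with the head: +y points at lug a, z up
- lug_a (a point): Middle of lug a's upright face: 30 mm from the axis, 9 mm above the disc. The face lies on a radius and looks to -x of the stop_top frame; pushing it to +x turns the head clockwise from above. Behind it a 5 mm crest and a 45 degree slope (foot 22 mm thick): it cannot be pinched, but a fingertip just above the disc can push the upright face
- lug_b (a point): Middle of lug b's upright face, opposite lug a and of the same shape: 30 mm from the axis, 9 mm above the disc. The face looks to +x of the stop_top frame; pushing it to -x turns the head clockwise from above
- stop_press (a joint): Depth of the mushroom in m: 0 out, 0.010 fully in (hard stop). Its spring pushes out with 4 N at the start to 9 N fully in, the latch adds some 3 N on the way: 12 to 14 N bring it fully in. It latches at about 0.0075 and then stays at about 0.007 by itself
- stop_twist (a joint): Turn of the mushroom head in rad, 0 at rest, positive clockwise seen from above, hard stop at 0.9; a light spring (0.03 to 0.1 N m) turns it back. When latched in, turning beyond about 0.6 rad frees the latch: the button springs out 7 mm, and turns back to 0 once the finger leaves the lug
- start (a joint): Small flat round start button (28 mm diameter, its top 78 mm above the table) on the same box, 92 mm from the mushroom's axis on the -y side of the station: depth in m, 0 out, 0.005 in. To be left alone
- dial_box: Speed box of the dust extractor, a fixed grey box 100 x 100 x 56 mm with a black rotary dial (bar grip, up to 100 mm above the table) on top; no stop button. Stands on the other side from the stop station. Origin on the table under its centre. To be left alone
- dial_end (a point): End of the dial's bar grip, 22 mm from the dial's axis, 92 mm above the table: shows whether the dial has been turned. To be left alone
- stick_pot: Bystander, to be left alone: white plastic pot of craft sticks, 68 mm wide, 125 mm tall with its sticks, stands on the robot's side of the stop station; origin under its centre
- sanding_block: Bystander, to be left alone: cork sanding block 46 x 91 x 30 mm lying on the far side (+x) of the stop station; origin under its centre
- glue_bottle: Bystander, to be left alone: white glue bottle, 44 mm wide, 110 mm tall, beside the dial box; origin under its centre
- stick_tower: Bystander, to be left alone: light lattice tower glued from craft sticks, 84 x 84 x 140 mm, on a white board at the back of the table; origin under its centre
- glue_gun: Bystander, to be left alone: black glue gun on a stand with a 140 x 90 mm foot, 128 mm tall, at the left; origin under the foot's centre
- paint_jar: Bystander, to be left alone: glass paint jar, 68 mm wide, 75 mm tall, at the right; origin under its centre
- wood_offcut: Bystander, to be left alone: plywood offcut 60 x 120 x 20 mm lying at the right; origin under its centre
Mind the look-alikes: they are no part of the job. Leave any red look-alike of the station alone.

How it is judged:
By the outcome, as a careful person would: the job done as asked, in the order asked, and still so for the second after the job is handed in, with the robot touching nothing.
It also fails if it takes over 45 s, if anything falls off the work surface, if the arm or the gripper's body presses on something with over 40 N, if the wrist force passes 120 N, or if a joint passes its speed limit or range.

## Robot

A 6-joint arm with a two-finger parallel gripper is mounted at the origin on the work surface. World frame = base frame: x ahead of the robot, y to its left, z up, the work surface at z = 0. Lengths are in mm, angles in rad, forces in N, time in s.
With the tool pointing down it reaches from about 275 to 1000 mm from the base axis. Payload 8.4 kg.
Tool frame: the origin (TCP) lies on the centre line of the jaws, within the pads' length; the fingertips stand r.tip_reach ahead of it and the grasp point (between the pads) lies 11 mm behind it (r.tip_reach is the distance from the TCP to the fingertips, in mm); z points along the fingers, y is the line along which they close (so a half turn about z gives the same grasp; the last joint's range is limited). The gripper opens to 85 mm and grips with 20 to 120 N. Pads are 22 mm wide; open, the fingers measure 114 mm over their backs; the gripper's body (76 mm by 85 mm) begins 54 mm behind the grasp point. The pads swing forward as they close: fully open they stand 13 mm farther back than shut.
Start: joints at [1.13, 0.353, 1.633, -0, 1.155, -0.002], TCP at [265.532, 565.792, 239.281] pointing down, gripper open.
Joint ranges: [-2.63, 2.63], [-0.92, 2.1], [0.06, 2.66], [-1.3, 4.44], [0, 2.69], [-3.02, 3.02]. Speed limits (rad/s): [2.22, 2.22, 2.79, 3.14, 3.14, 3.14].

## Interface

Orientations are given as [roll, pitch, yaw] about the fixed x, y, z axes, in that order (R = Rz(yaw) Ry(pitch) Rx(roll)).
In Python, from rig import r gives the robot as it stands.
- The arm moves only by the tool carry_out, never from a script. Its argument "targets" is a list of rows, each an object with "dp": the shift along the tool's x, y, z in mm, a list of three; "yaw": the turn about the tool's z in degrees. A call has 1 to 12 rows; each row is the pose to reach, as a shift and turn from the pose commanded when the call began, along the tool's axes at that moment; what a row does not reach only later rows make up. A row lasts 1/8 s, in which the tool goes at most 62.5 mm and 10.7 degrees, less where a joint would pass 70% of its speed; a pose out of reach is approached as far as the arm can. A call with a gripper value outside its range is refused whole. "fingers" is the opening, from -1 (shut) to 1 (fully open), so that 0 is half open, set as the call begins (left out, the last holds). The fingers move at their own pace and stop on an object; "grip_force" is the grip in N (left out, the last holds). Time passes only in rows, so rows that repeat a pose let the fingers close. It gives the time, the measured TCP pose, the force, the opening and the grip force at its end, in the units of the state.
- r.sense(): the state, without advancing time (a new reading comes with each control period).
- r.grab_frame(name): name is "scene" or "side" or "wrist"; returns the picture (480x640x3 uint8, red, green, blue); there is no depth.
- r.get_calibration(name): a dict with "fx", "fy", "cx", "cy" (pixels), "rvec" (rotation vector, rad) and "tvec" (3), from world to camera coordinates, as OpenCV has them. Camera axes: x right, y down, z forward; pixel columns grow to the right and rows downward; lengths in mm; the calibration is good to about 2 mm. A picture is of the moment at which its call begins: read the wrist's pose just before it. get_calibration takes no time and is no camera call; for the wrist camera it gives the pose at the moment of the call.
- r.sign_off(): hands the job in; it is judged then, once.
The state is a dict: "clock": time; "qpos": joint angles; "qvel": joint speeds; "joint_efforts": joint torques, N m; "eef_pos": TCP position; "tcp_rot": TCP orientation; "contact_force": force on the tool from outside, world axes, zero at the start; "wrist_torque": the same for the moment, N m; "opening": opening from 0.0 (shut) to 1.0 (fully open); "grasp_force": force on a finger pad.
Only numpy, scipy, OpenCV 4.12 (cv2) and the standard library are available. Lean on these libraries where they do the work, as an engineer would, in place of code of your own. Each camera call takes 0.05 s, during which the arm holds its last target. There are 200 camera calls.

## Working session

There is one attempt and no reset: what is moved stays moved. The work goes in short steps, Python scripts to look and compute and a tool call to move; the robot and the scene stay as the last step left them, time stands still between calls to the robot, and variables do not carry over. Pictures are saved under pics/ and viewed, at most 10 in all, crops included, and the job is handed in when it is done.

Besides the shell and the picture viewer there is one more tool, called after ">>>" in YAML: its name, and indented under it one key for each argument. carry_out: Moves the arm, as the interface text tells. Its arguments: {"type":"object","properties":{"targets":{"type":"array","items":{"type":"object","properties":{"dp":{"type":"array","items":{"type":"number"}},"yaw":{"type":"number"}}}},"fingers":{"type":"number"},"grip_force":{"type":"number"}},"required":["targets"]}

```bash
mkdir -p pics; python3 - <<'E'
from rig import r
import cv2
s=r.sense();print(s['eef_pos'],s['tcp_rot'],s['opening'],s['clock'],r.tip_reach)
for n in("scene","side"):
    cv2.imwrite(f"pics/{n}.png",r.grab_frame(n)[:,:,::-1])
E
```

```text
[265.31830061 565.36894695 238.53698654] [-3.14014437e+00  1.22019026e-05  2.70281621e+00] 0.9967758974563211 0.0 8.0
```

View pics/scene.png

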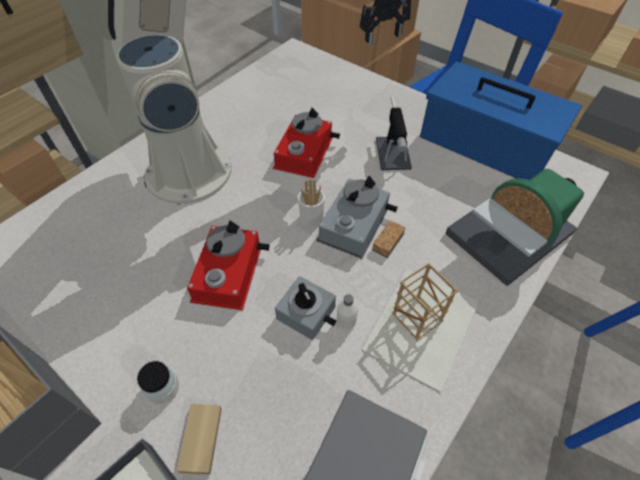

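View pics/side.png

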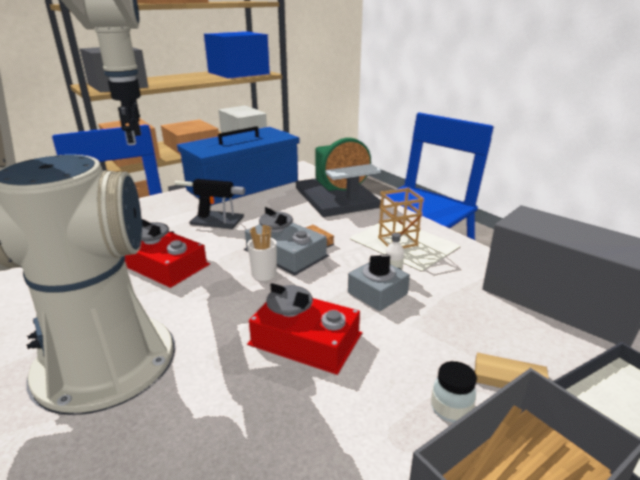

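The candidates are the grey station with its mushroom at about (363,192) in the scene view, the red look-alikes at (305,140) and (228,265), and the grey dial box at (305,305), which has no mushroom. The station at (363,192) fits: it is grey, has a mushroom and a start button, the pot is on the robot's side and the cork block on the far side. I'll confirm that in a crop.

```bash
cat > h.py <<'E'
from rig import r
import cv2, numpy as np
def ray(cal,px):
    K=np.array([[cal['fx'],0,cal['cx']],[0,cal['fy'],cal['cy']],[0,0,1.]])
    R=cv2.Rodrigues(np.array(cal['rvec'],float))[0];t=np.array(cal['tvec'],float).ravel()
    return -R.T@t, R.T@np.linalg.inv(K)@np.array([px[0],px[1],1.])
def onz(cal,px,z):
    o,d=ray(cal,px);return (o+d*(z-o[2])/d[2])
def proj(cal,P):
    K=np.array([[cal['fx'],0,cal['cx']],[0,cal['fy'],cal['cy']],[0,0,1.]])
    return cv2.projectPoints(np.array(P,float).reshape(-1,1,3),np.array(cal['rvec'],float),np.array(cal['tvec'],float),K,None)[0].reshape(-1,2)
E
python3 - <<'E'
from h import *
im=cv2.imread('pics/scene.png');cv2.imwrite('pics/c.png',cv2.resize(im[165:265,305:415],None,fx=6,fy=6,interpolation=cv2.INTER_CUBIC)[:600])
c=r.get_calibration('scene')
print(onz(c,(363,192),92),onz(c,(345,223),78),onz(c,(312,215),0))
w=r.get_calibration('wrist');print(w, r.sense()['eef_pos'])
E
```

```text
[488.87728371 173.418448    92.        ] [507.09308536  74.95374275  78.        ] [3.86482341e+02 9.47986622e+01 1.13686838e-13]
{'fx': 345.52538137909085, 'fy': 345.52538137909085, 'cx': 313.68883580267715, 'cy': 236.2889779636924, 'rvec': array([-2.43067329, -1.54348725, -0.22883868]), 'tvec': array([-624.78860089,  -38.68046188,  382.324298  ])} [265.36743801 565.40534489 238.64644145]
```

View pics/c.png

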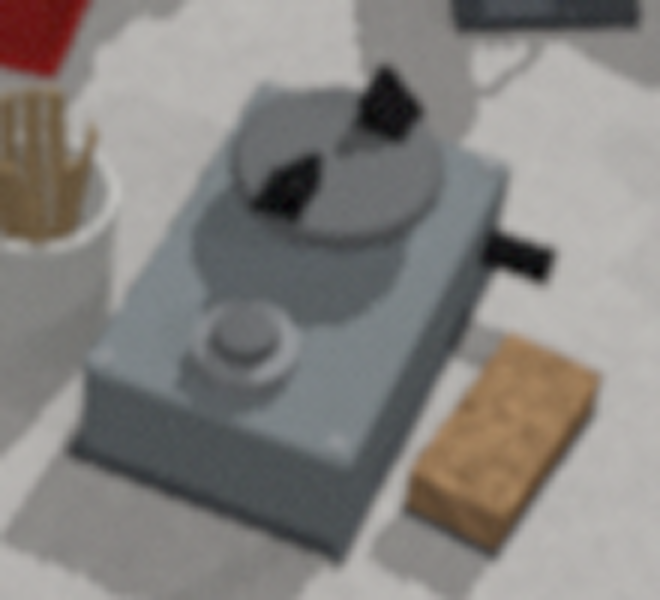

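The crop confirms it: a grey station with the mushroom centred at about (361,192), black lugs at about (353,196) and (370,182), and the start button at (346,221). Next I'll close the fingers, move above it and take a wrist picture.

```bash
cat >> h.py <<'E'
from scipy.spatial.transform import Rotation as Ro
def tool():
    s=r.sense();return np.array(s['eef_pos']),Ro.from_euler('xyz',s['tcp_rot']).as_matrix()
E
python3 - <<'E'
from h import *
c=r.get_calibration('scene')
m=onz(c,(361.2,191.7),92);print(m,onz(c,(346,221),78))
p,R=tool();w=r.get_calibration('wrist')
o,d=ray(w,(313.7,236.3));print('cam in tool',R.T@(o-p),'axis',R.T@d)
print('to mushroom, tool axes',R.T@(m-p))
E
```

```text
[484.76688701 171.45594668  92.        ] [505.25934479  81.43951578  78.        ]
cam in tool [  74.94646316    1.09180656 -136.49601018] axis [-0.29414649 -0.001546    0.9557591 ]
to mushroom, tool axes [-365.98853331 -263.22606818  146.97569827]
```

>>> carry_out:
  targets:
    - {"dp":[-40,-29,0]}
    - {"dp":[-85,-61,0]}
    - {"dp":[-130,-93,0]}
    - {"dp":[-180,-130,0]}
    - {"dp":[-230,-165,0]}
    - {"dp":[-280,-201,0]}
    - {"dp":[-330,-237,0]}
    - {"dp":[-366,-263,0]}
    - {"dp":[-366,-263,0]}
    - {"dp":[-366,-263,0]}
  fingers: -1

```text
schema error: expected keys dp, yaw
```

```bash
python3 - <<'E'
from h import *
p,R=tool();w=r.get_calibration('wrist');im=r.grab_frame('wrist')[:,:,::-1]
np.savez('w1.npz',p=p,R=R,**w);cv2.imwrite('pics/w1.png',im);s=r.sense();print(p,s['tcp_rot'],s['opening'],s['clock'],r.tip_reach)
E
```

```text
[265.36743801 565.40534489 238.64644145] [-3.14050240e+00  5.76554035e-06  2.70276340e+00] 1.0010505246843142 0.15 8.0
```

View pics/w1.png

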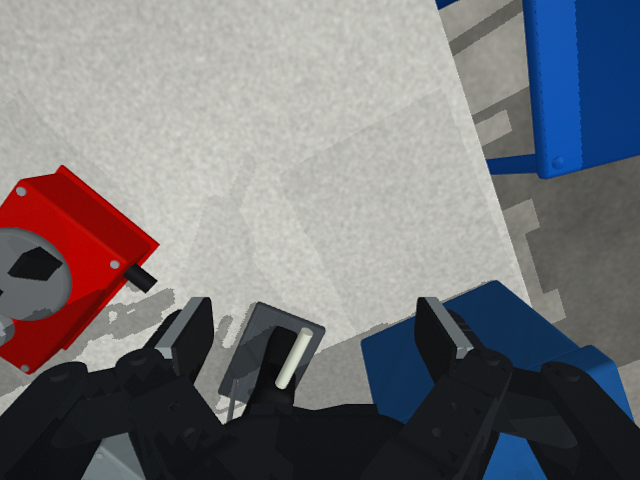

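The move was refused because rows need a yaw, so this picture is from the start pose. The gripper fills the rows below about 300, so I'll stop with the mushroom about 60 mm ahead of the TCP along tool +x.

>>> carry_out:
  targets:
    - {"dp":[-40,-25,0],"yaw":0}
    - {"dp":[-90,-56,0],"yaw":0}
    - {"dp":[-140,-87,0],"yaw":0}
    - {"dp":[-190,-118,0],"yaw":0}
    - {"dp":[-240,-149,0],"yaw":0}
    - {"dp":[-290,-180,0],"yaw":0}
    - {"dp":[-340,-211,0],"yaw":0}
    - {"dp":[-390,-242,0],"yaw":0}
    - {"dp":[-426,-263,0],"yaw":0}
    - {"dp":[-426,-263,0],"yaw":0}
    - {"dp":[-426,-263,0],"yaw":0}
  fingers: -1

```text
clock: 1.52
eef_pos: [539.0, 146.9, 239.0]
tcp_rot: [-3.141, -0.001, 2.702]
contact_force: [0.0, -0.6, -0.2]
opening: 0.002
grasp_force: 0.0
```

```bash
python3 - <<'E'
from h import *
p,R=tool();w=r.get_calibration('wrist');im=r.grab_frame('wrist')[:,:,::-1]
np.savez('w1.npz',p=p,R=R,**w);cv2.imwrite('pics/w2.png',im);s=r.sense();print(p,s['tcp_rot'],s['opening'],s['clock'],r.tip_reach)
E
```

```text
[538.96401354 146.87274786 238.96363194] [-3.14138669e+00 -7.67591528e-04  2.70308922e+00] 0.0014953003567144349 1.575 8.0
```

View pics/w2.png

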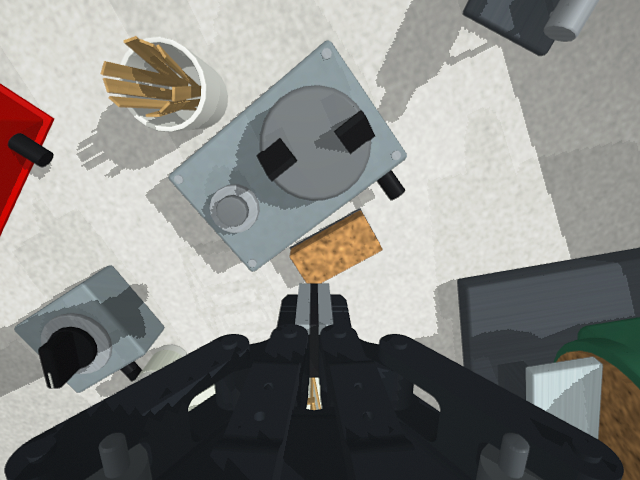

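The picture shows the mushroom centred at about (317,142), lugs at (277,160) and (354,131), start button at (232,209), pot at (160,85), cork at (336,245).

```bash
python3 - <<'E'
from h import *
im=cv2.imread('pics/w2.png');w=dict(np.load('w1.npz'));p,R=w['p'],w['R']
roi=np.zeros(im.shape[:2],np.uint8);cv2.circle(roi,(317,142),54,255,-1)
blk=cv2.bitwise_and(cv2.inRange(im,(0,0,0),(32,32,32)),roi)
for c in cv2.findContours(blk,0,2)[0]:
    if cv2.contourArea(c)>200:
        q=cv2.approxPolyDP(c,3,True).reshape(-1,2);print('lug px',q.tolist())
# disc rim: neutral darker grey vs bluish box
g=im.astype(int);m=((abs(g[:,:,0]-g[:,:,2])<12)&(g.max(2)<140)).astype(np.uint8)*255
roi[:]=0;cv2.circle(roi,(317,142),66,255,-1)
m=cv2.morphologyEx(cv2.bitwise_and(m,roi),cv2.MORPH_OPEN,np.ones((5,5)))
c=max(cv2.findContours(m,0,2)[0],key=cv2.contourArea);print(cv2.contourArea(c),cv2.minEnclosingCircle(c),cv2.fitEllipse(cv2.convexHull(c)))
for n,px,z in[('c',(317,142),92),('L',(260,142),92),('R',(374,142),92),('start',(232,209),78),('s1',(327,53),60),('s2',(397,156),60),('s3',(252,264),60),('s4',(178,179),60)]:print(n,onz(w,px,z).round(1))
cv2.imwrite('pics/c2.png',cv2.resize(im[75:210,245:390],None,fx=4,fy=4,interpolation=cv2.INTER_CUBIC))
E
```

```text
lug px [[280, 139], [264, 151], [276, 176], [293, 162], [279, 173], [275, 170], [290, 157], [296, 160]]
lug px [[361, 111], [335, 130], [350, 152], [370, 138], [363, 114], [340, 136], [335, 131]]
10086.5 ((314.91217041015625, 144.6081085205078), 59.440494537353516) ((314.531982421875, 142.85646057128906), (113.10202026367188, 116.14444732666016), 50.736419677734375)
c [480.7 177.9  92. ]
L [461.4 137.1  92. ]
R [499.9 218.7  92. ]
start [500.8  86.1  78. ]
s1 [421.3 215.   60. ]
s2 [523.  237.1  60. ]
s3 [559.1  71.2  60. ]
s4 [457.2  49.6  60. ]
```

View pics/c2.png

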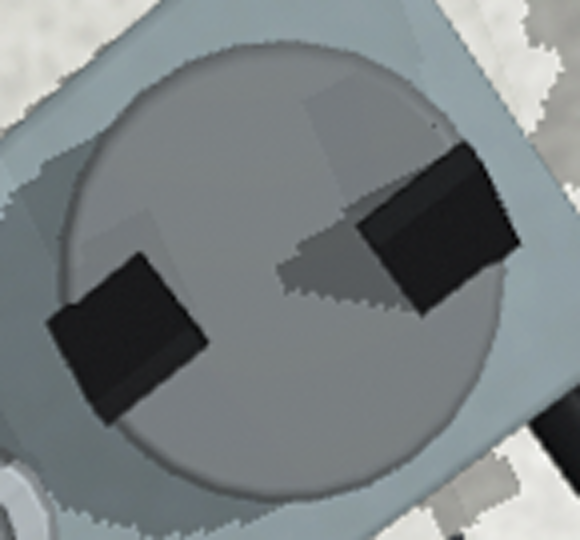

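```bash
python3 - <<'E'
from h import *
w=dict(np.load('w1.npz'));p,R=w['p'],w['R']
f=lambda a,z:onz(w,(245+a[0]/4,75+a[1]/4),z)
c=f((284,270),92)
r1,r2=f((357,225),110),f((463,143),110);l1,l2=f((208,342),110),f((107,425),110)
print('disc',c,[np.linalg.norm(f(a,92)[:2]-c[:2]).round(1) for a in((63,270),(505,270),(284,40),(284,500))])
for n,a,b in(('R',r1,r2),('L',l1,l2)):
    m=(a+b)/2;print(n,a,b,'len',np.linalg.norm(a-b),'mid from c',np.linalg.norm((m-c)[:2]),'dir',np.degrees(np.arctan2(*(b-a)[1::-1])))
cc=(r1+l1+r2+l2)/4;print('lug centre',cc, 'tool delta',R.T@(cc-p))
for n,a,b in(('R',r1,r2),('L',l1,l2)):print(n,'in tool rel centre',R.T@(a-cc),R.T@(b-cc))
st=onz(w,(232,209),78);print('start dist',np.linalg.norm((st-cc)[:2]),R.T@(st-cc))
E
```

```text
disc [480.70352707 177.03849561  92.        ] [np.float64(43.8), np.float64(43.8), np.float64(42.0), np.float64(46.2)]
R [478.62154891 192.73920221 110.        ] [473.85220924 215.89457657 110.        ] len 23.641445869870605 mid from c 27.641666221852386 dir 101.63851611738873
L [485.89033824 158.70546964 110.        ] [491.65055388 134.34781546 110.        ] len 25.029490626121518 mid from c 31.560233821748877 dir -76.6948535250012
lug centre [482.50366256 175.42176597 110.        ] tool delta [ 63.12149734   1.84161302 129.02217277]
R in tool rel centre [1.08820494e+01 1.40194636e+01 6.75560906e-03] [2.50511593e+01 3.29444263e+01 1.53890006e-02]
L in tool rel centre [-1.01779059e+01 -1.36862825e+01 -6.17913225e-03] [-2.57553028e+01 -3.32776074e+01 -1.59654774e-02]
start dist 91.20787644302285 [-54.61219196 -73.06511416  31.9667688 ]
```

The disc and lug measurements agree: axis at about (482,176), start button 91 mm away, lug length about 24 mm. I'll turn the tool by −36.5° so the lugs lie along tool y, and stop just above the disc centre.

>>> carry_out:
  targets:
    - {"dp":[20,1,10],"yaw":-9}
    - {"dp":[42,2,25],"yaw":-18}
    - {"dp":[62.5,2,40],"yaw":-27}
    - {"dp":[62.5,2,65],"yaw":-36.5}
    - {"dp":[62.5,2,90],"yaw":-36.5}
    - {"dp":[62.5,2,110],"yaw":-36.5}
    - {"dp":[62.5,2,122],"yaw":-36.5}
    - {"dp":[62.5,2,130],"yaw":-36.5}
    - {"dp":[62.5,2,134],"yaw":-36.5}
    - {"dp":[62.5,2,134],"yaw":-36.5}

```text
clock: 2.82
eef_pos: [483.8, 175.2, 105.4]
tcp_rot: [3.142, 0.0, -2.943]
contact_force: [-1.1, -0.0, 1.3]
opening: 0.001
grasp_force: 0.0
```

```bash
python3 - <<'E'
from h import *
p,R=tool();w=r.get_calibration('wrist');im=r.grab_frame('wrist')[:,:,::-1]
np.savez('w3.npz',p=p,R=R,**w);cv2.imwrite('pics/w3.png',im);s=r.sense();print(p,s['tcp_rot'],s['contact_force'],s['clock'],r.tip_reach,R.T@(np.array([482,176,92])-p))
E
```

```text
[483.82617903 175.19920455 105.44145606] [ 3.14151535e+00  5.23184722e-04 -2.94343366e+00] [-0.5689407   0.17332802 -0.46834821] 2.875 8.0 [ 1.63569103  1.14423298 13.44113797]
```

View pics/w3.png

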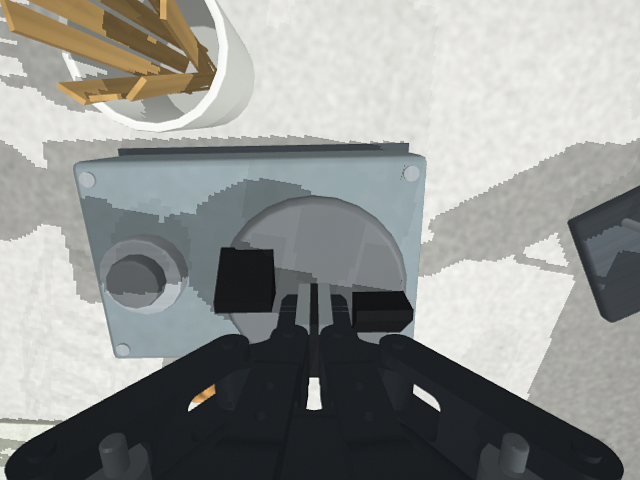

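The fingertips stand over the disc centre, between the lugs at about (245,280) and (382,310). Now press.

>>> carry_out:
  targets:
    - {"dp":[1,0,4],"yaw":0}
    - {"dp":[1,0,7],"yaw":0}
    - {"dp":[1,0,10],"yaw":0}
    - {"dp":[1,0,12],"yaw":0}
    - {"dp":[1,0,13.5],"yaw":0}
    - {"dp":[1,0,13.5],"yaw":0}

```text
clock: 3.62
eef_pos: [482.9, 174.9, 92.1]
tcp_rot: [3.142, 0.0, -2.943]
contact_force: [-1.8, -0.8, 6.5]
opening: -0.004
grasp_force: 3.3
```

>>> carry_out:
  targets:
    - {"dp":[0,0,1],"yaw":0}
    - {"dp":[0,0,2],"yaw":0}
    - {"dp":[0,0,2],"yaw":0}

```text
clock: 4.0
eef_pos: [482.9, 174.9, 90.2]
tcp_rot: [3.142, 0.0, -2.943]
contact_force: [-2.3, -0.8, 7.6]
opening: -0.001
grasp_force: 3.8
```

>>> carry_out:
  targets:
    - {"dp":[0,0,1],"yaw":0}
    - {"dp":[0,0,2],"yaw":0}
    - {"dp":[0,0,2],"yaw":0}

```text
clock: 4.38
eef_pos: [483.0, 174.9, 89.7]
tcp_rot: [3.141, 0.001, -2.943]
contact_force: [-7.4, -2.7, 27.5]
opening: 0.003
grasp_force: 14.1
```

The hard stop is reached at tip z of about 82 mm with 27 N. Now I'll lift and back off along tool −x so the wrist camera sees the head.

>>> carry_out:
  targets:
    - {"dp":[0,0,-4],"yaw":0}
    - {"dp":[0,0,-20],"yaw":0}
    - {"dp":[0,0,-45],"yaw":0}
    - {"dp":[-30,0,-65],"yaw":0}
    - {"dp":[-50,0,-65],"yaw":0}
    - {"dp":[-50,0,-65],"yaw":0}

```text
clock: 5.12
eef_pos: [533.0, 185.0, 153.5]
tcp_rot: [3.141, 0.002, -2.944]
contact_force: [0.4, -1.0, 0.4]
opening: -0.002
grasp_force: 0.0
```

```bash
python3 - <<'E'
from h import *
p,R=tool();w=r.get_calibration('wrist');im=r.grab_frame('wrist')[:,:,::-1]
np.savez('w4.npz',p=p,R=R,**w);cv2.imwrite('pics/w4.png',im);s=r.sense();print(p,s['tcp_rot'],s['contact_force'],s['clock'])
for z in(85,92):print(z,proj(w,[[482+45*np.cos(a),176+45*np.sin(a),z] for a in np.radians([102.5,12.5,-77.5,192.5])]).round(0).tolist())
E
```

```text
[532.95861145 184.98894096 153.52587752] [-3.14158365e+00 -4.02372201e-04 -2.94355275e+00] [-0.80149809  0.39704105 -0.18466368] 5.175
85 [[392.0, 169.0], [316.0, 243.0], [238.0, 172.0], [313.0, 87.0]]
92 [[394.0, 170.0], [316.0, 247.0], [236.0, 173.0], [313.0, 86.0]]
```

View pics/w4.png

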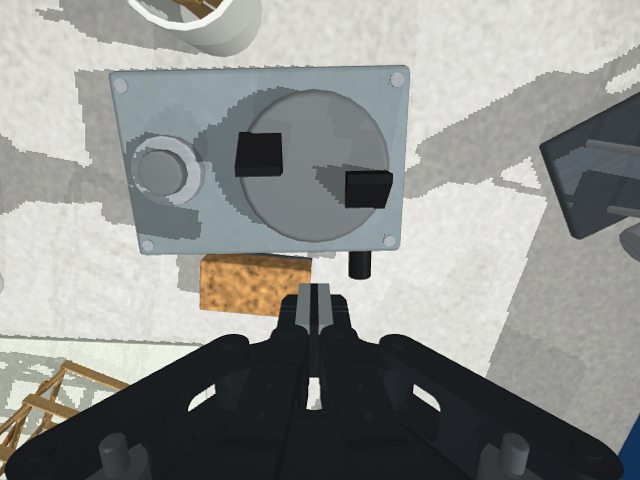

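The disc's size in the image fits the latched height (156 px expected at 85 mm, 161 at 92; measured about 154). Next is the axis relative to the tool.

```bash
python3 - <<'E'
from h import *
w=dict(np.load('w4.npz'));p,R=w['p'],w['R']
P=[onz(w,q,103) for q in((345,172),(392,171),(282,176),(235,176))]
c=sum(P)/4;print(c,[ (R.T@(q-c))[:2].round(1).tolist() for q in P])
print('disc c',onz(w,(314,165),85),'axis rel TCP, tool axes',(R.T@(c-p)).round(1),(R.T@(np.array([482,176,103])-p)).round(1))
E
```

```text
[481.94410143 175.19516729 103.        ] [[0.9, 16.9], [1.4, 42.0], [-1.2, -16.9], [-1.2, -42.1]]
disc c [479.04688357 174.95214438  85.        ] axis rel TCP, tool axes [52.   0.4 50.4] [51.8  1.2 50.4]
```

>>> carry_out:
  targets:
    - {"dp":[30,15,0],"yaw":0}
    - {"dp":[60,31,0],"yaw":0}
    - {"dp":[71,31,10],"yaw":0}
    - {"dp":[71,31,30],"yaw":0}
    - {"dp":[71,31,45],"yaw":0}
    - {"dp":[71,31,50],"yaw":0}
    - {"dp":[71,31,50],"yaw":0}

```text
clock: 6.05
eef_pos: [456.0, 200.9, 102.4]
tcp_rot: [-3.141, -0.001, -2.944]
contact_force: [-0.9, -0.1, 0.0]
opening: 0.003
grasp_force: 0.0
```

>>> carry_out:
  targets:
    - {"dp":[-4,0,-0.5],"yaw":0}
    - {"dp":[-8,0,-0.5],"yaw":0}
    - {"dp":[-11,0.8,-0.5],"yaw":5}
    - {"dp":[-13.5,1.5,-0.5],"yaw":10}
    - {"dp":[-16,1.8,-0.5],"yaw":15}
    - {"dp":[-19,2,-0.5],"yaw":20}
    - {"dp":[-22,1.8,-0.5],"yaw":25}
    - {"dp":[-24.5,1.5,-0.5],"yaw":30}
    - {"dp":[-24.5,1.5,-0.5],"yaw":30}

```text
clock: 7.18
eef_pos: [479.9, 207.8, 103.6]
tcp_rot: [3.141, -0.0, 2.817]
contact_force: [-3.0, 2.9, 1.3]
opening: 0.001
grasp_force: 1.4
```

>>> carry_out:
  targets:
    - {"dp":[-2,0.6,0],"yaw":4}
    - {"dp":[-4,1.1,0],"yaw":7}
    - {"dp":[-6,1.5,0],"yaw":11}
    - {"dp":[-7.6,1.8,0],"yaw":14}
    - {"dp":[-7.6,1.8,0],"yaw":14}
    - {"dp":[-7.6,1.8,0],"yaw":14}

```text
clock: 7.92
eef_pos: [487.6, 206.9, 103.4]
tcp_rot: [3.141, 0.0, 2.574]
contact_force: [-1.6, 2.6, 1.0]
opening: -0.0
grasp_force: 1.2
```

```bash
python3 - <<'E'
from h import *
p,R=tool();w=r.get_calibration('wrist');im=r.grab_frame('wrist')[:,:,::-1]
cv2.imwrite('pics/w5.png',im);s=r.sense();print(p,s['contact_force'],s['clock'])
for z in(85,92):print(z,proj(w,[[482+45*np.cos(a),176+45*np.sin(a),z] for a in np.radians([102.5,12.5,-77.5,192.5])]).round(0).tolist())
E
```

```text
[487.64562306 206.87330298 103.40495047] [-1.76624485  2.42055148  0.65281599] 7.975
85 [[318.0, 251.0], [317.0, 364.0], [197.0, 364.0], [184.0, 251.0]]
92 [[318.0, 256.0], [318.0, 373.0], [193.0, 373.0], [178.0, 256.0]]
```

View pics/w5.png

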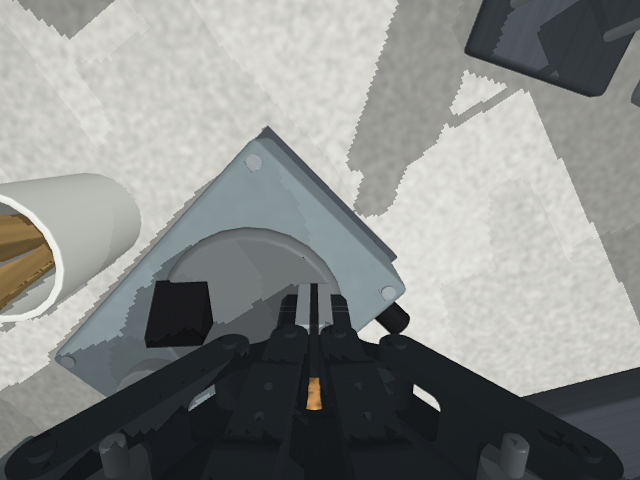

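The head has turned with the finger: lug b at about (180,313) is square to the tool, so the turn is about 0.77 rad. A few more degrees for margin, then straight up and back to view.

>>> carry_out:
  targets:
    - {"dp":[-2,0.7,0],"yaw":4}
    - {"dp":[-2,0.7,0],"yaw":4}
    - {"dp":[-2,0.7,-15],"yaw":4}
    - {"dp":[-2,0.7,-40],"yaw":4}
    - {"dp":[-2,0.7,-80],"yaw":4}
    - {"dp":[-30,-15,-90],"yaw":-2}
    - {"dp":[-60,-30,-90],"yaw":-8}
    - {"dp":[-60,-30,-90],"yaw":-8}
    - {"dp":[-60,-30,-90],"yaw":-8}

```text
clock: 9.1
eef_pos: [521.8, 149.1, 193.8]
tcp_rot: [3.141, 0.0, 2.71]
contact_force: [-0.2, 0.1, 0.5]
opening: 0.002
grasp_force: 0.0
```

```bash
python3 - <<'E'
from h import *
p,R=tool();w=r.get_calibration('wrist');im=r.grab_frame('wrist')[:,:,::-1]
np.savez('w6.npz',p=p,R=R,**w)
cv2.imwrite('pics/w6.png',im);s=r.sense();print(p,s['contact_force'],s['clock'])
for z in(85,92):print(z,proj(w,[[482+45*np.cos(a),176+45*np.sin(a),z] for a in np.radians([102.5,12.5,-77.5,192.5])]).round(0).tolist(),'a face',proj(w,[[482+q*np.cos(np.radians(102.5)),176+q*np.sin(np.radians(102.5)),z+18] for q in(18,42,-18,-42)]).round(0).tolist())
E
```

```text
[521.76512518 149.07587756 193.76695061] [ 0.40327282  0.57461561 -0.45699017] 9.15
85 [[377.0, 130.0], [361.0, 220.0], [274.0, 209.0], [284.0, 117.0]] a face [[347.0, 157.0], [378.0, 133.0], [303.0, 191.0], [275.0, 212.0]]
92 [[379.0, 130.0], [362.0, 223.0], [273.0, 211.0], [283.0, 117.0]] a face [[348.0, 158.0], [380.0, 134.0], [302.0, 193.0], [273.0, 215.0]]
```

View pics/w6.png

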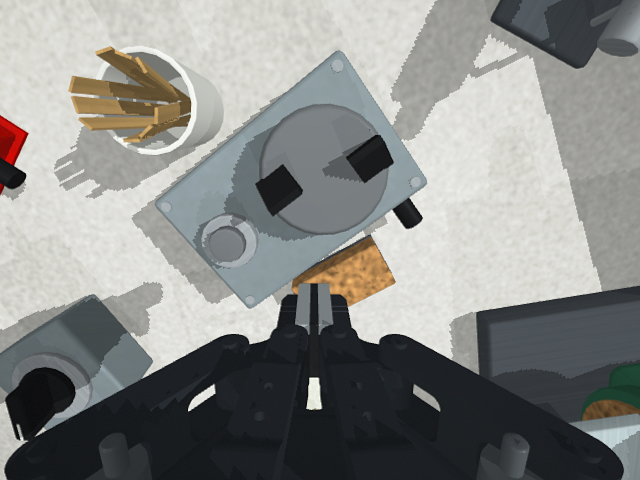

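The lugs are back at rest: lug a's edge runs (347,157)–(379,135), as predicted. I'll check the height by comparing blob sizes with the earlier out and latched views.

```bash
python3 - <<'E'
from h import *
for n,f,k in(('out','w2','w1'),('latched','w4','w4'),('now','w6','w6')):
    im=cv2.imread(f'pics/{f}.png');w=dict(np.load(k+'.npz'))
    c0=proj(w,[482,176,92])[0].astype(int).tolist();roi=np.zeros(im.shape[:2],np.uint8);cv2.circle(roi,c0,75,255,-1)
    blk=cv2.bitwise_and((im.max(2)<33).astype(np.uint8)*255,roi)
    L=sorted([c for c in cv2.findContours(blk,0,2)[0] if cv2.contourArea(c)>200],key=cv2.contourArea)[-2:]
    H=cv2.boxPoints(cv2.minAreaRect(np.vstack(L)))
    M=[cv2.moments(c) for c in L];ct=[(m['m10']/m['m00'],m['m01']/m['m00']) for m in M]
    for z in(98,105):print(n,z,'centroid sep',np.linalg.norm(onz(w,ct[0],z)-onz(w,ct[1],z)).round(2))
    # rim: radial brightness edge
    g=im.astype(int);m=(((g[:,:,0]-g[:,:,2])<12)).astype(np.uint8)*255
    m=cv2.morphologyEx(cv2.bitwise_and(m,roi),cv2.MORPH_OPEN,np.ones((5,5)))
    c=max(cv2.findContours(m,0,2)[0],key=cv2.contourArea).reshape(-1,2)
    for z in(85,92):
        q=np.array([onz(w,x,z)[:2] for x in cv2.convexHull(c).reshape(-1,2)],np.float32);print('   rim',z,cv2.fitEllipse(q)[1])
E
```

```text
out 98 centroid sep 64.95
out 105 centroid sep 63.32
   rim 85 (89.5125732421875, 93.81615447998047)
   rim 92 (87.35606384277344, 91.55596160888672)
latched 98 centroid sep 60.92
latched 105 centroid sep 58.7
   rim 85 (84.29523468017578, 88.01097869873047)
   rim 92 (81.41542053222656, 85.00419616699219)
now 98 centroid sep 65.19
now 105 centroid sep 63.23
   rim 85 (89.9570083618164, 94.7686538696289)
   rim 92 (87.3895034790039, 92.06380462646484)
```

The current size matches the "out" view (63.2 against 63.3 mm) and not the latched one (58.7 mm). The button is fully out and at rest.

```bash
python3 -c "
from rig import r
print(r.sign_off())"
```

```text
the job is handed in; nothing more can be done
None
```

I pushed the stop button in until it latched and stayed in by itself, then released it by turning a lug clockwise; the last picture shows it fully out and back at rest, with nothing else on the table touched, and the job is handed in.

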